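Hang the long boot last on the bench hook

ROBOT

A 6-joint arm with a two-finger parallel gripper is mounted at the origin on the work surface. World frame = base frame: x ahead of the robot, y to its left, z up, the work surface at z = 0. Lengths are in m, angles in rad, forces in N, time in s.
With the tool pointing down it reaches from about 0.3 to 0.875 m from the base axis. Payload 6.4 kg.
Tool frame: the origin (TCP) lies on the centre line of the jaws, within the pads' length; the fingertips stand 17 mm ahead of it and the grasp point (between the pads) lies 2 mm behind it; z points along the fingers, y is the line along which they close (so a half turn about z gives the same grasp; the last joint's range is limited). The gripper opens to 85 mm and grips with 20 to 120 N. Pads are 22 mm wide; open, the fingers measure 114 mm over their backs; the gripper's body (76 mm by 85 mm) begins 54 mm behind the grasp point. The pads swing forward as they close: fully open they stand 13 mm farther back than shut.
Start: joints at [-1.408, 0.181, 1.607, -0, 1.354, -0.206], TCP at [0.207, -0.536, 0.248] pointing down, gripper open.
Joint ranges: [-2.99, 2.99], [-0.89, 2.07], [0.3, 2.58], [-1.14, 4.28], [0, 2.63], [-3.12, 3.12]. Speed limits (rad/s): [2.57, 2.57, 3.01, 3.14, 3.14, 3.14].

INTERFACE

Orientations are given as a rotation vector (axis times angle).
In Python, from workcell import ctrl gives the robot as it stands.
- The arm moves only by the shell command python3 -m pendant 'ROWS' [FORCE]. ROWS is JSON, a list that holds one entry, the list of rows, each a list of 5 numbers: the shift along the tool's x, y, z in m, then the turn about the tool's z in degrees, then the finger opening in m, from 0 to 0.0854. In form: [[[x, y, z, turn, fingers], ...]]. A call has 1 to 20 rows; each row shifts and turns the commanded pose from where the row before left it, along the tool's axes as they then stand; what a row does not reach is not made up. A row lasts 1/10 s, in which the tool goes at most 50 mm and 8.59 degrees, less where a joint would pass 70% of its speed; a pose out of reach is approached as far as the arm can. A call with a gripper value outside its range is refused whole. The fingers move at their own pace and stop on an object; FORCE is the grip in N (left out, the last holds). Time passes only in rows, so rows that do not move let the fingers close. It gives the time, the measured TCP pose, the force, the opening and the grip force at its end, in the units of the state.
- ctrl.get_state(): the state, without advancing time (a new reading comes with each control period).
- ctrl.snapshot(name): name is "side" or "top"; returns the picture (420x560x3 uint8, red, green, blue); there is no depth.
- ctrl.get_calibration(name): a dict with "fx", "fy", "cx", "cy" (pixels), "R" (3x3) and "t" (3): a world point X has camera coordinates R X + t. Camera axes: x right, y down, z forward; pixel columns grow to the right and rows downward; lengths in m; the calibration is good to about 2 mm. A picture is of the moment at which its call begins. get_calibration takes no time and is no camera call.
- ctrl.sign_off(): hands the job in; it is judged then, once.
The state is a dict: "time": time; "q": joint angles; "qvel": joint speeds; "joint_efforts": joint torques, N m; "tool_pos": TCP position; "orientation": TCP orientation; "ft_force": force on the tool from outside, world axes, zero at the start; "torque": the same for the moment, N m; "opening": finger opening in m; "grasp_force": force on a finger pad.
Only numpy, scipy, OpenCV 4.12 (cv2) and the standard library are available. Lean on these libraries where they do the work, as an engineer would, in place of code of your own. Each camera call takes 0.05 s, during which the arm holds its last target. There are 200 camera calls.

TASK

Hang the long, pointed-toe boot last on the hook of the blue stand: bring the eye of its steel hanger plate in sideways over the upturned tip of the hook, then lower it into the throat behind the tip and let go, so that the last hangs there freely, upright and at rest. Leave the short, round-toed last standing where it is.

Things in the scene. Friction and masses are not known exactly. Their poses are not given: they have to be found in the camera images.
- long_last: Long wooden boot last (foot-shaped form, 0.55 kg), pointed toe, 245 mm long, 76 wide, 88 high at the ankle, standing on its sole. Origin: in the sole plane, below the hanger's eye and within 10 mm of below the centre of mass. +x to the toe (175 mm ahead; heel 70 behind), z up. An upright steel hanger plate, 8 mm thick (along y), 64 wide (x), rises from the ankle to z = 204 mm.
- long_eye (a point): Middle of the top edge of the eye in the long last's hanger, 146 mm above the sole; axes as the last. The eye is a window through the plate along y, 44 mm wide, 48 high, upper corners cut at 45 degrees. Grip the 58 mm high strip of plate above it from above, across its 8 mm; fingertips 24 mm or more above this point stay clear of the hook.
- short_last: Bystander to leave alone: short wooden boot last, round toe, 175 mm long, 74 wide, with the same hanger plate at the same heights, standing on its sole. Origin and axes as for the long last; toe 119 mm ahead, heel 56 behind. One last stands to the left of the stand, the other to the right.
- hook_throat (a point): Mid throat, on top of the hook's 10 mm round bar, 185 mm above the bench. -x: level along the bar to its open end. Throat level 20 mm each way; upturned tip at x = -26 (ends -31), 14 mm high; shoulder as high from x = +33 to the post (22 mm thick, axis x = +78). Fixed. Eye's top edge passes the tip 14 to 38 mm above this point, plate square to the bar; toe to either side, best away from short_last.

How it is judged:
By the outcome, as a careful person would: the job done as asked, in the order asked, and still so for the second after the job is handed in, with the robot touching nothing.
It also fails if it takes over 48 s, if anything falls off the work surface, if the arm or the gripper's body presses on something with over 40 N, if the wrist force passes 120 N, or if a joint passes its speed limit or range.

## Working session

There is one attempt and no reset: what is moved stays moved. The work goes in short steps, Python scripts to look and compute and a shell command to move; the robot and the scene stay as the last step left them, time stands still between calls to the robot, and variables do not carry over. Pictures are saved under pics/ and viewed, at most 10 in all, crops included, and the job is handed in when it is done.

```bash
mkdir -p pics
python3 - <<'E'
from workcell import ctrl
import cv2,numpy as np
for n in("side","top"):
    cv2.imwrite(f"pics/{n}0.png",ctrl.snapshot(n)[:,:,::-1]); c=ctrl.get_calibration(n)
    R=np.array(c["R"]);print(n,c["fx"],c["fy"],c["cx"],c["cy"],"\n",R.round(4),"cam pos",-R.T@np.array(c["t"]))
s=ctrl.get_state();print(s["time"],s["tool_pos"],s["orientation"],s["opening"],s["ft_force"])
E
```

```text
side 525.8809418996246 525.8809418996246 274.5147407991582 203.6372137156555 
 [[-0.8197 -0.5727  0.0089]
 [-0.4353  0.6127 -0.6596]
 [ 0.3723 -0.5446 -0.7516]] cam pos [0.12351699 0.6251942  0.96819225]
top 426.9259053069528 426.9259053069528 274.82701322129066 208.33462828235196 
 [[ 0.0114 -0.9998  0.0134]
 [-0.9964 -0.0125 -0.084 ]
 [ 0.0842 -0.0123 -0.9964]] cam pos [0.4452472  0.00972789 1.20058305]
0.1 [ 0.20721151 -0.53586047  0.2475046 ] [-3.08681521e+00 -5.75675891e-01 -7.40154277e-05] 0.08513599121524064 [0.2355829  0.66117998 0.79719021]
```

View pics/side0.png

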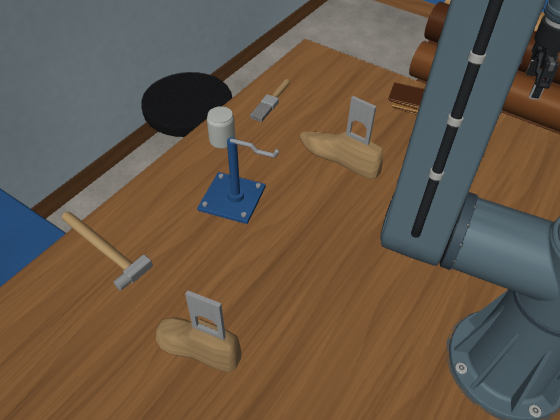

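View pics/top0.png

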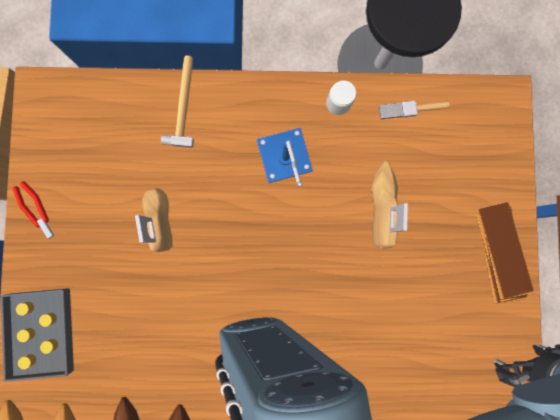

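The long last (pointed toe) is on the right: top view toe (385,163), hanger (399,217). The hook is at about (290,145)–(299,184), with its tip toward the robot. The short last is on the left, near (152,220). I'll enlarge these areas next.

Run:
```python
import cv2,numpy as np
t=cv2.imread("pics/top0.png");s=cv2.imread("pics/side0.png")
def c(i,x,y,w,h,k):return cv2.resize(i[y:y+h,x:x+w],None,fx=k,fy=k,interpolation=cv2.INTER_CUBIC)
# 400x300 tiles
a=np.vstack([np.hstack([c(t,360,155,66,100,6),c(t,250,120,66,100,6)])])
cv2.imwrite("pics/topc.png",a)
b=np.hstack([c(s,290,90,100,95,4),c(s,195,130,100,95,4)])
cv2.imwrite("pics/sidec.png",b)
```

```text
(no output)
```

View pics/topc.png

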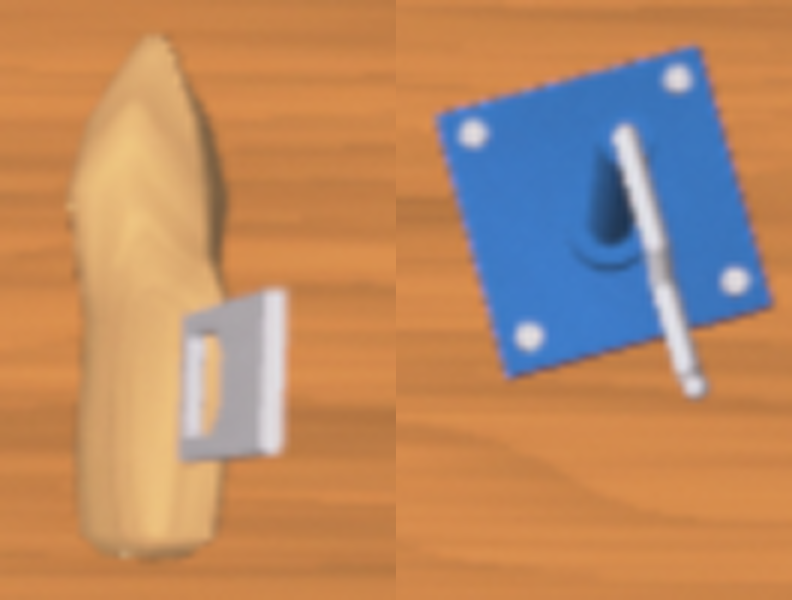

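View pics/sidec.png

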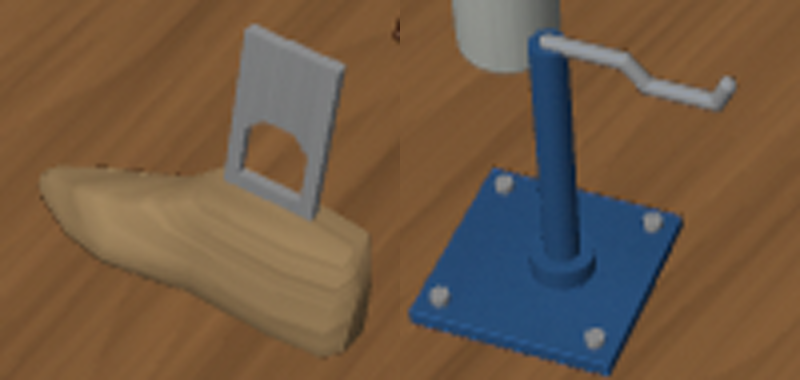

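```bash
cat > h.py <<'E'
from workcell import ctrl
import numpy as np
from scipy.optimize import least_squares
C={n:ctrl.get_calibration(n) for n in("side","top")}
def proj(n,X):
    c=C[n];p=np.array(c["R"])@np.array(X)+np.array(c["t"]);return np.array([c["fx"]*p[0]/p[2]+c["cx"],c["fy"]*p[1]/p[2]+c["cy"]])
def W(p,X):
    x,y,a=p;return [x+np.cos(a)*X[0]-np.sin(a)*X[1],y+np.sin(a)*X[0]+np.cos(a)*X[1],X[2]]
def fit(obs,g):
    f=lambda p:np.concatenate([proj(n,W(p,X))-uv for n,X,uv in obs])
    r=least_squares(f,g,loss="soft_l1");print(r.x[:2].round(4),"yaw",np.degrees(r.x[2]).round(2));print(r.fun.reshape(-1,2).round(1).tolist());return r.x
def cr(u,v,x,y,k):return np.array([x+(u+.5)/k-.5,y+(v+.5)/k-.5])
E
python3 - <<'E'
from h import *
tl=lambda u,v:cr(u,v,360,155,6)
th=lambda u,v:cr(u-396,v,250,120,6)
sl=lambda u,v:cr(u,v,290,90,4)
sh=lambda u,v:cr(u-400,v,195,130,4)
L=fit([("top",(.032,0,.204),tl(275.5,290)),("top",(-.032,0,.204),tl(271.5,454)),
 ("side",(.032,.004,.204),sl(248,28)),("side",(-.032,.004,.204),sl(337,69)),("side",(-.032,-.004,.204),sl(344,65)),("side",(0,.004,.146),sl(283,130)),("top",(.175,0,.012),tl(155,35))],[.55,-.25,0])
H=fit([("top",(-.029,0,.197),th(694,384)),("top",(.078,0,.194),th(625,132)),("top",(.033,0,.194),th(655,248)),
 ("side",(-.030,0,.197),sh(728,84)),("side",(.033,0,.194),sh(627,60)),("side",(.020,0,.180),sh(646,86)),("side",(-.026,0,.180),sh(715,102)),("side",(.078,0,.194),sh(543,41))],[.6,0,0])
print(W(H,(-.031,0,0)))
ts=lambda u,v:np.array([u,v],float)
S=fit([("top",(.032,0,.204),ts(137,216)),("top",(-.032,0,.204),ts(141,243)),("side",(.032,0,.204),ts(189,293)),("side",(-.032,0,.204),ts(223,308))],[.5,.3,0])
E
```

```text
[ 0.5139 -0.3093] yaw -2.52
[[0.2, 0.1], [0.1, -0.1], [-0.5, 0.5], [0.9, 0.9], [0.9, 0.2], [-0.8, -0.4], [0.2, -1.1]]
[ 0.6164 -0.0528] yaw 15.31
[[0.2, 0.5], [0.1, -0.1], [-0.1, -1.5], [0.5, -0.0], [-1.6, 0.1], [-0.6, -0.2], [1.9, 0.8], [0.2, 0.1]]
[np.float64(0.5864799229331215), np.float64(-0.06098684585269489), 0]
[0.4738 0.3126] yaw 9.98
[[-0.0, 0.9], [-0.3, 1.1], [-0.2, -0.2], [-0.7, -0.9]]
```

```bash
cat >> h.py <<'E'
from scipy.spatial.transform import Rotation as Ro
def delta(target,yaw_y=None):
    "tool-axes shift to target TCP; tool turn (deg) to bring tool y to world heading yaw_y"
    s=ctrl.get_state();R=Ro.from_rotvec(s["orientation"]).as_matrix();print("t",s["time"],"pos",np.round(s["tool_pos"],4),"tool y head",np.degrees(np.arctan2(R[1,1],R[0,1])).round(2),"z",R[:,2].round(4),"F",np.round(s["ft_force"],1),"op",s["opening"],"grip",s["grasp_force"],"q",np.round(s["q"],2))
    print("shift mm",(1e3*R.T@(np.array(target)-s["tool_pos"])).round(1))
    if yaw_y is not None: print("turn",(np.degrees(np.arctan2(R[1,1],R[0,1]))-yaw_y+180)%360-180)
E
python3 -m pendant '[[[0,0,0,7.9,0.085],[0,0,0,7.9,0.085],[0,0,0,7.8,0.085],[0,0,0,0,0.085],[0,0,0,0,0.085],[0,0,0,0,0.085]]]' 
python3 -c "
from h import *
delta([.5139,-.3093,.245],-92.52)"
```

```text
time: 0.7
tool_pos: [0.2073, -0.5363, 0.2481]
orientation: [-3.141, 0.064, 0.0]
ft_force: [-0.7, -0.3, -0.9]
opening: 0.0848
grasp_force: 0.0
t 0.7 pos [ 0.2073 -0.5363  0.2481] tool y head -92.32 z [-1.e-04  3.e-04 -1.e+00] F [-0.7 -0.3 -0.9] op 0.08475313899130195 grip 0.0 q [-1.41  0.18  1.61 -0.    1.35  0.2 ]
shift mm [ 297.2 -239.2    3.2]
turn 0.20224512120006466
```

```bash
python3 -m pendant '[[[0.015,-0.012,0,0.2,0.06],[0.03,-0.024,0,0,0.06],[0.036,-0.029,0,0,0.06],[0.036,-0.029,0,0,0.06],[0.036,-0.029,0,0,0.06],[0.036,-0.029,0,0,0.06],[0.036,-0.029,0,0,0.06],[0.036,-0.029,0,0,0.06],[0.024,-0.019,0,0,0.06],[0.012,-0.01,0.003,0,0.06],[0,0,0,0,0.06],[0,0,0,0,0.06],[0,0,0,0,0.06]]]'
python3 - <<'E'
from h import *
import cv2
delta([.5139,-.3093,.190],-92.52)
t=ctrl.snapshot("top")[:,:,::-1];s=ctrl.snapshot("side")[:,:,::-1]
r=lambda i:cv2.resize(i,(400,400),interpolation=cv2.INTER_CUBIC)
cv2.imwrite("pics/g1.png",np.hstack([r(t[150:270,330:450]),r(s[70:190,290:410])]))
E
```

```text
time: 2.0
tool_pos: [0.514, -0.3125, 0.2452]
orientation: [3.141, -0.075, -0.001]
ft_force: [-0.1, -0.1, 0.1]
opening: 0.0598
grasp_force: 0.0
t 2.0 pos [ 0.514  -0.3125  0.2452] tool y head -92.74 z [-6.e-04 -1.e-04 -1.e+00] F [-0.1 -0.1  0.1] op 0.05977754420855162 grip 0.0 q [-0.74  0.24  1.54 -0.    1.36  0.88]
shift mm [-0.2 -3.2 55.2]
turn -0.22404096360332915
```

View pics/g1.png

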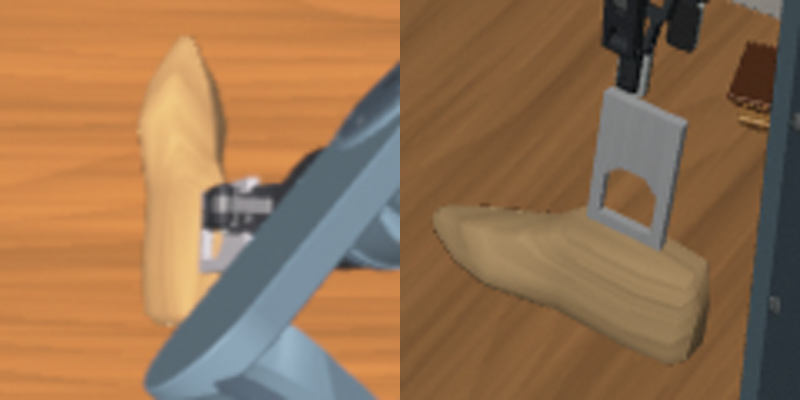

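Run:
```python
from h import *
for n,X in [("near tip",(.514,-.2825,.233)),("far tip",(.514,-.3425,.233)),("plate top",(.514,-.3093,.204))]:
    p=proj("side",X); print(n,(p-[290,70])*400/120+[400,0], (proj("top",X)-[330,150])*400/120)
```

```text
near tip [632.42389549  90.76962427] [225.48157966 218.47767888]
far tip [674.02319011  47.617662  ] [312.80219135 219.55552325]
plate top [645.53956573 105.13699259] [251.02960614 221.71072781]
```

The fingers straddle the plate as projected: near tip (632,91), far tip about (685,48). I'll go down and grip.

```bash
python3 -m pendant '[[[0,-0.0032,0.01,-0.2,0.06],[0,0,0.015,0,0.06],[0,0,0.015,0,0.06],[0,0,0.01,0,0.06],[0,0,0.005,0,0.06],[0,0,0,0,0.06],[0,0,0,0,0.06],[0,0,0,0,0.0],[0,0,0,0,0.0],[0,0,0,0,0.0],[0,0,0,0,0.0],[0,0,0,0,0.0],[0,0,0,0,0.0],[0,0,0,0,0.0],[0,0,0,0,0.0]]]' 60
python3 -c "
from h import *
delta([.5139,-.3093,.190],-92.52)"
```

```text
time: 3.6
tool_pos: [0.5154, -0.3085, 0.1908]
orientation: [3.14, -0.068, 0.001]
ft_force: [-1.1, -0.5, 4.7]
opening: 0.0073
grasp_force: 60.1
t 3.6 pos [ 0.5154 -0.3085  0.1908] tool y head -92.47 z [ 7.e-04 -7.e-04 -1.e+00] F [-1.1 -0.5  4.7] op 0.0073024047619513555 grip 60.14348745346069 q [-0.74  0.29  1.59 -0.    1.26  0.88]
shift mm [-1.5  0.9  0.8]
turn 0.045745539614983954
```

```bash
python3 -m pendant '[[[0,0,-0.005,0,0],[0,0,-0.01,0,0],[0,0,-0.015,0,0],[0,0,-0.015,0,0],[0,0,-0.011,0,0],[0,0,-0.006,0,0],[0,0,-0.003,3,0],[0,0,0,6,0],[0,0,0,8,0],[0,0,0,8,0],[0,0,0,8,0],[0,0,0,8,0],[0,0,0,8,0],[0,0,0,8,0],[0,0,0,7,0],[0,0,0,5,0],[0,0,0,3.2,0],[0,0,0,0,0],[0,0,0,0,0],[0,0,0,0,0]]]' 60
python3 -c "
from h import *
delta([.5296,-.0766,.256],-164.7)"
```

```text
time: 5.6
tool_pos: [0.5152, -0.3081, 0.2553]
orientation: [-2.499, 1.904, 0.0]
ft_force: [-0.1, -1.1, -5.7]
opening: 0.007
grasp_force: 58.6
t 5.6 pos [ 0.5152 -0.3081  0.2553] tool y head -164.6 z [-1.e-04  1.e-04 -1.e+00] F [-0.1 -1.1 -5.7] op 0.00704733318123837 grip 58.6395800113678 q [-0.74  0.23  1.53  0.    1.38  2.14]
shift mm [-219.4  -75.4   -0.7]
turn 0.09502477654191921
```

```bash
python3 -m pendant '[[[-0.008,-0.003,0,0,0],[-0.015,-0.005,0,0,0],[-0.022,-0.0075,0,0,0],[-0.025,-0.0085,0,0,0],[-0.025,-0.0085,0,0,0],[-0.025,-0.0085,0,0,0],[-0.025,-0.0085,0,0,0],[-0.025,-0.0085,0,0,0],[-0.02,-0.007,0,0,0],[-0.015,-0.006,0,0,0],[-0.01,-0.003,-0.001,0,0],[-0.0044,-0.001,0,0,0],[0,0,0,0,0],[0,0,0,0,0],[0,0,0,0,0],[0,0,0,0,0],[0,0,0,0,0]]]' 60
python3 - <<'E'
from h import *
import cv2
delta([.5296,-.0766,.256],-164.7)
t=ctrl.snapshot("top")[:,:,::-1];s=ctrl.snapshot("side")[:,:,::-1]
r=lambda i:cv2.resize(i,(400,400),interpolation=cv2.INTER_CUBIC)
cv2.imwrite("pics/p1.png",np.hstack([r(t[120:240,240:360]),r(s[100:240,200:340])]))
E
```

```text
time: 7.3
tool_pos: [0.5295, -0.0773, 0.2562]
orientation: [2.497, -1.906, -0.0]
ft_force: [0.1, -0.5, -5.7]
opening: 0.0072
grasp_force: 58.6
t 7.3 pos [ 0.5295 -0.0773  0.2562] tool y head -164.72 z [-1.e-04  0.e+00 -1.e+00] F [ 0.1 -0.5 -5.7] op 0.007249023197904086 grip 58.64076018333435 q [-0.37  0.08  1.7  -0.    1.36  2.51]
shift mm [-0.6 -0.3  0.2]
turn -0.015567811734911174
```

View pics/p1.png

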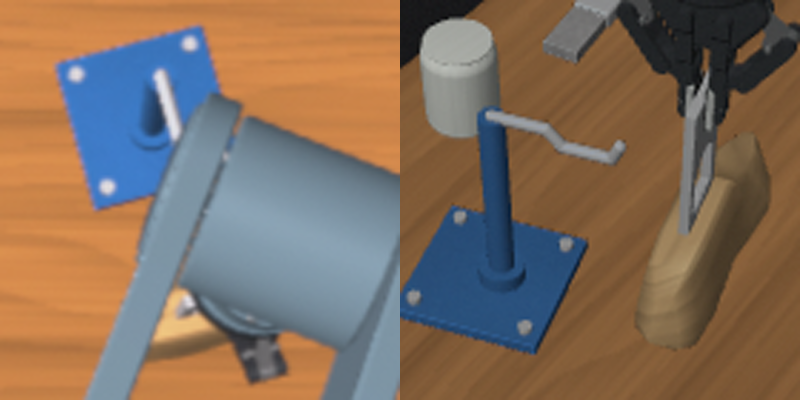

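The hook tip is at (620,146) in the side crop, and the plate hangs upright to its right at x≈685–712. I'll compare that with the predicted projections.

Run:
```python
from h import *
k=400/140
a=np.radians(-74.7);P=(.5295-.0015*np.cos(a),-.0773-.0015*np.sin(a),a)
for n,X in [("top toe",(.032,.004,.2694)),("top heel",(-.032,.004,.2694)),("eye side toe low",(.022,-.004,.1634)),("eye side heel low",(-.022,.004,.1634)),("eyetop far face",(0,.004,.2114)),("plate bottom heel",(-.032,.004,.150))]:
    print(n,((proj("side",W(P,X))-[200,100])*k+[400,0]).round(0))
```

```text
top toe [710.  61.]
top heel [683. 117.]
eye side toe low [708. 179.]
eye side heel low [681. 215.]
eyetop far face [693. 149.]
plate bottom heel [676. 236.]
```

```bash
python3 -m pendant '[[[-0.001,-0.004,0,0,0],[0,-0.008,0,0,0],[0,-0.01,0,0,0],[0,-0.01,0,0,0],[0,-0.01,0,0,0],[0,-0.01,0,0,0],[0,-0.01,0,0,0],[0,-0.01,0,0,0],[0,-0.008,0,0,0],[0,-0.006,0,0,0],[0,-0.004,0,0,0],[0,0,0,0,0],[0,0,0,0,0],[0,0,0,0,0],[0,0,0,0,0]]]' 60
python3 - <<'E'
from h import *
import cv2
delta([.6164,-.0528,.230],-164.7)
s=ctrl.snapshot("side")[:,:,::-1]
cv2.imwrite("pics/p2.png",cv2.resize(s[80:220,190:330],(560,560),interpolation=cv2.INTER_CUBIC))
E
```

```text
time: 8.9
tool_pos: [0.6158, -0.0521, 0.2564]
orientation: [2.498, -1.906, -0.0]
ft_force: [0.4, -0.3, -6.5]
opening: 0.0073
grasp_force: 58.6
t 8.9 pos [ 0.6158 -0.0521  0.2564] tool y head -164.68 z [-0. -0. -1.] F [ 0.4 -0.3 -6.5] op 0.0072885847320930215 grip 58.64582061767578 q [-0.28  0.27  1.48 -0.    1.39  2.6 ]
shift mm [ 0.8 -0.4 26.4]
turn 0.01877502752000737
```

View pics/p2.png

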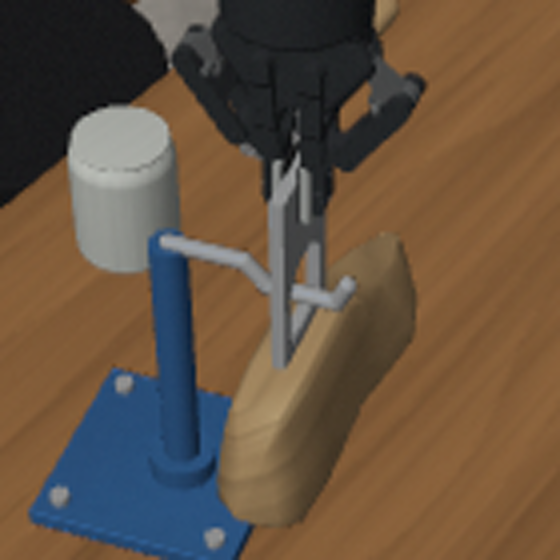

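The bar passes through the eye, with the tip at (345,287) in front of the plate and the post side behind it. I'll lower it now.

```bash
python3 -m pendant '[[[0,0,0.004,0,0],[0,0,0.006,0,0],[0,0,0.005,0,0],[0,0,0.004,0,0],[0,0,0.003,0,0],[0,0,0.001,0,0],[0,0,0,0,0],[0,0,0,0,0],[0,0,0,0,0]]]' 60
python3 -m pendant '[[[0,0,0.001,0,0],[0,0,0.001,0,0],[0,0,0,0,0],[0,0,0,0,0]]]' 60
python3 -m pendant '[[[0,0,0.001,0,0],[0,0,0,0,0],[0,0,0,0,0]]]' 60
```

```text
time: 9.85
tool_pos: [0.6162, -0.052, 0.2336]
orientation: [-2.498, 1.905, -0.001]
ft_force: [0.5, -0.1, -5.3]
opening: 0.0071
grasp_force: 58.6
time: 10.25
tool_pos: [0.616, -0.052, 0.2312]
orientation: [2.498, -1.905, -0.0]
ft_force: [0.7, 0.1, -5.9]
opening: 0.0071
grasp_force: 58.6
time: 10.55
tool_pos: [0.616, -0.052, 0.2302]
orientation: [2.498, -1.905, -0.0]
ft_force: [0.1, 0.2, -5.5]
opening: 0.0068
grasp_force: 58.6
```

```bash
python3 -m pendant '[[[0,0,0.001,0,0],[0,0,0,0,0],[0,0,0,0,0]]]' 60 | egrep 'pos|force'
python3 -m pendant '[[[0,0,0.001,0,0],[0,0,0,0,0],[0,0,0,0,0]]]' 60| egrep 'pos|force'
```

```text
tool_pos: [0.6162, -0.0521, 0.2297]
ft_force: [-0.1, -0.6, -3.8]
grasp_force: 59.2
tool_pos: [0.6164, -0.0521, 0.2294]
ft_force: [-4.1, 0.9, 5.8]
grasp_force: 60.4
```

```bash
python3 -m pendant '[[[0,0,-0.0005,0,0],[0,0,0,0,0],[0,0,0,0,0]]]' 20 | egrep 'pos|force'
python3 -m pendant '[[[0,0,0,0,0.012],[0,0,0,0,0.02],[0,0,0,0,0.03],[0,0,0,0,0.05],[0,0,0,0,0.05],[0,0,0,0,0.05],[0,0,0,0,0.05]]]'
python3 -c "
from h import *
import cv2
s=ctrl.snapshot('side')[:,:,::-1]
cv2.imwrite('pics/r1.png',cv2.resize(s[80:220,190:330],(560,560),interpolation=cv2.INTER_CUBIC))"
```

```text
tool_pos: [0.6163, -0.0521, 0.2294]
ft_force: [-3.4, -0.0, 5.8]
grasp_force: 60.2
time: 12.15
tool_pos: [0.6161, -0.052, 0.2288]
orientation: [2.498, -1.905, 0.0]
ft_force: [0.4, -0.2, 0.5]
opening: 0.0498
grasp_force: 0.0
```

View pics/r1.png

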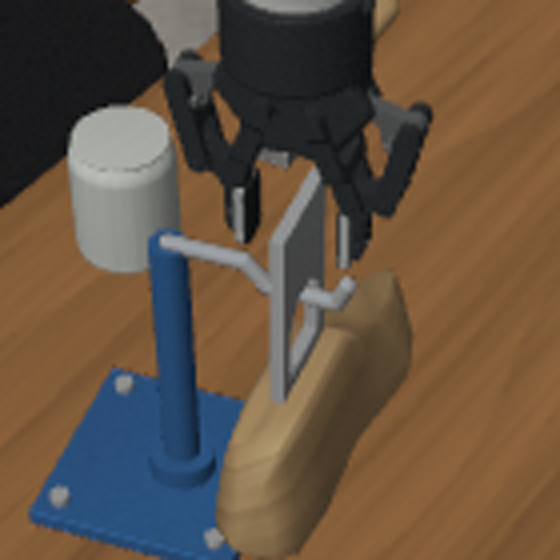

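The last hangs on the bar behind the tip and the fingers are clear on both sides. I'll retreat upward and let it settle.

```bash
python3 -m pendant '[[[0,0,-0.005,0,0.05],[0,0,-0.01,0,0.05],[0,0,-0.015,0,0.05],[0,0,-0.02,0,0.05],[0,0,-0.02,0,0.05],[0,0,-0.02,0,0.05],[0,0,-0.015,0,0.05],[0,0,-0.01,0,0.05],[0,0,0,0,0.05],[0,0,0,0,0.05],[0,0,0,0,0.05],[0,0,0,0,0.05],[0,0,0,0,0.05],[0,0,0,0,0.05],[0,0,0,0,0.05],[0,0,0,0,0.05],[0,0,0,0,0.05],[0,0,0,0,0.05],[0,0,0,0,0.05],[0,0,0,0,0.05]]]'
python3 -m pendant '[[[0,0,0,0,0.05],[0,0,0,0,0.05],[0,0,0,0,0.05],[0,0,0,0,0.05],[0,0,0,0,0.05],[0,0,0,0,0.05],[0,0,0,0,0.05],[0,0,0,0,0.05],[0,0,0,0,0.05],[0,0,0,0,0.05],[0,0,0,0,0.05],[0,0,0,0,0.05],[0,0,0,0,0.05],[0,0,0,0,0.05],[0,0,0,0,0.05]]]' >/dev/null
cat > m.py <<'E'
from h import *
import cv2
a=ctrl.snapshot('side')
fs=[a]
for i in range(12): fs.append(ctrl.snapshot('side'))
D=[cv2.absdiff(a,b)[80:220,190:330].astype(float).mean().round(2) for b in fs[1:]]
print(D)
cv2.imwrite('pics/r2.png',cv2.resize(fs[-1][:,:,::-1][80:220,190:330],(560,560),interpolation=cv2.INTER_CUBIC))
E
python3 m.py
```

```text
time: 14.2
tool_pos: [0.6161, -0.052, 0.3438]
orientation: [2.498, -1.905, -0.0]
ft_force: [0.7, -0.6, -0.5]
opening: 0.0499
grasp_force: 0.0
[np.float64(0.66), np.float64(0.66), np.float64(0.67), np.float64(0.67), np.float64(0.67), np.float64(0.66), np.float64(0.66), np.float64(0.66), np.float64(0.67), np.float64(0.67), np.float64(0.66), np.float64(0.67)]
```

View pics/r2.png

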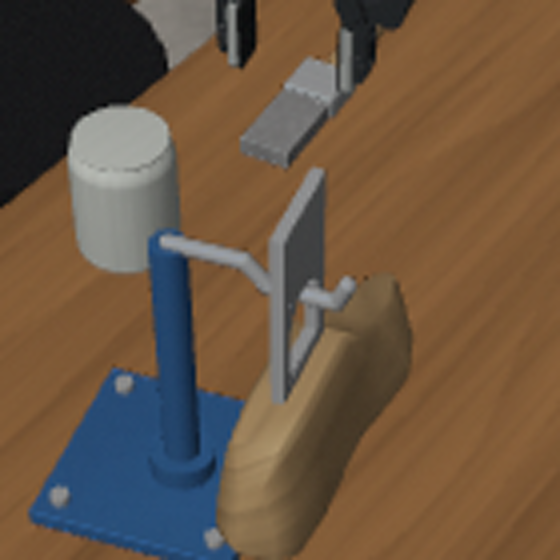

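The last hangs upright behind the tip (345,287) and is at rest; frame differences are steady at noise level. The gripper is well clear.

```bash
python3 -c "
from workcell import ctrl
print(ctrl.sign_off())"
```

```text
the job is handed in; nothing more can be done
None
```

The long last hangs upright and at rest in the hook's throat, the gripper is clear, the short last was never approached, and the job was handed in at about 16.5 s of the 48 s allowed.

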